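# Dock and clamp the striker rack, gently

## Task

Slide the wooden striker rack along its track until you feel it bear against the felt-faced stop, then swing the clamp bar over and bring its rubber nose down to bear on the rack's tongue. The strikers stand loose and the rack is delicate: push it, do not lift or squeeze it, and never load it with more than 12 N, neither with the gripper nor through the clamp. Leave the rack against the stop, the bar down, every striker in its slot, and the other things on the table where they are.

Things in the scene. Friction and masses are not known exactly. Their poses are not given: they have to be found in the camera images.
- dock: Fixed wooden dock. Origin on the table under the stop face, mid-width; x along the track to the stop (push direction), y left, z up. Plate 240 x 150 mm, 6 mm thick, x -170 to +70. Rails along x, 8 mm wide, tops at z 20 mm, x -165 to 0, leave a 122 mm channel for the 116 mm rack. The clamp's steel post, 42 mm high, stands at (35, -57).
- stop: Fixed rigid stop: two felt-faced wooden blocks, 14 (x) x 30 (y) x 22 mm high, centred at y = +-42 mm, a gap between them for the rack's tongue. Origin on the track plate (6 mm above the table) in the plane of the stop face, mid-width; axes as the dock's.
- rack: Loose wooden rack, body 60 (x) x 116 (y) x 30 mm, about 0.26 kg (varies); origin at the centre of its underside, on the 6 mm plate, x to the stop. A tongue at +x sticks out 50 mm, 30 wide, 12 high. Starts 30 to 75 mm short of the stop; against it, its origin is at dock x = -30 mm and the tongue is under the clamp's nose. Sliding friction 1 to 3 N.
- clamp: Clamp bar; origin on its hinge, y along the bar to its free end. Swings about its x (= dock x). Shut it is level, pointing to dock +y, nose just on the docked rack's tongue; its y swings up by a positive angle to open; starts 1.6 to 1.85 rad up, leaning past upright to dock -y. Range -0.1 to 1.95. Stiff by friction (0.1 N m): stays where left, takes about 1 N at the grip to move.
- clamp_hinge (a point): Hinge axis of the bar (axis along dock x), at dock (35, -55, 31) mm.
- clamp_tip (a point): Free end of the bar, 120 mm from the hinge on its centre line. Steel bar 14 mm wide, 10 mm thick; the last 45 mm is a round black grip of 16 mm diameter. Shut, the bar points to dock +y, over the tongue.
- clamp_nose (a point): Contact face of the rubber pad under the bar, 55 mm from the hinge, 12 x 12 mm, 8 mm thick, gives about 0.5 mm at 10 N (13 mm below the bar's centre line when the bar is level).
- striker_a: Plastic striker disc, 41 mm diameter, 8 mm thick, 15 g, standing loose on edge in the rack's slot at rack y = -40.5 mm. Origin at the disc's centre, 26.5 mm above the rack's underside; its top 47 mm above it.
- striker_b: Plastic striker disc, 41 mm diameter, 8 mm thick, 15 g, standing loose on edge in the rack's slot at rack y = -13.5 mm. Origin at the disc's centre, 26.5 mm above the rack's underside; its top 47 mm above it.
- striker_c: Plastic striker disc, 41 mm diameter, 8 mm thick, 15 g, standing loose on edge in the rack's slot at rack y = 13.5 mm. Origin at the disc's centre, 26.5 mm above the rack's underside; its top 47 mm above it.
- striker_d: Plastic striker disc, 41 mm diameter, 8 mm thick, 15 g, standing loose on edge in the rack's slot at rack y = 40.5 mm. Origin at the disc's centre, 26.5 mm above the rack's underside; its top 47 mm above it.
- tiffin: Bystander: closed round steel tiffin box, 118 mm diameter, 137 mm high with its bail; origin at the centre of its underside.
- saucer: Bystander: white ceramic saucer, 140 mm diameter, 20 mm high, left (+y) of the dock; origin at the centre of its underside.
- case: Bystander: closed grey plastic push-button storage case, 110 x 80 x 51 mm, right (-y) of the dock; origin at the centre of its underside.
- tin: Bystander: white plastic powder jar, 60 mm diameter, 130 mm high; origin at the centre of its underside.
- tumbler: Bystander: steel tumbler, 72 mm diameter, 95 mm high; origin at the centre of its underside.
- coins0: Bystander: stack of four carrom men, 32 mm diameter, 36 mm high; origin at the centre of its underside.
- coins1: Bystander: a second such stack of carrom men.
Not all that is in view belongs to the job. There is more than one size of the rack; the job needs the largest.

How it is judged (in metres and radians):
On the way, in this order (a step that is already met when the one before it is completed fails the run):
1. the rack is home and has been felt to bear on the stop with at least 1.5 N (x of rack in the frame of dock above -0.0325 m and angle between the x axis of rack and the x axis of dock, either way round below 0.05 rad and z of rack in the frame of dock below 0.01 m and contact force between rack and stop above 1.5 N), for 0.05 s.
2. with the rack home, the clamp's nose has been brought down to bear on the tongue with at least 1 N (x of rack in the frame of dock above -0.0325 m and angle between the x axis of rack and the x axis of dock, either way round below 0.05 rad and z of rack in the frame of dock below 0.01 m and contact force between clamp and rack above 1 N), for 0.05 s.
At the end, for the whole second after the job is handed in: The rack lies flat in the track, no more than 2.5 mm short of the stop and square to it within 0.05 rad; the clamp bar is down (its nose within 2.5 mm of the height of the tongue's top, 18 mm above the table); all four strikers are down in their slots; everything is at rest (x of rack in the frame of dock above -0.0325 m and angle between the x axis of rack and the x axis of dock, either way round below 0.05 rad and z of rack in the frame of dock below 0.01 m and z of clamp_nose in the frame of dock between 0.0155 and 0.0205 m and linear speed of rack below 0.01 m/s and angular speed of clamp below 0.1 rad/s and z of striker_a in the frame of rack between 0.02 and 0.036 m and z of striker_b in the frame of rack between 0.02 and 0.036 m and z of striker_c in the frame of rack between 0.02 and 0.036 m and z of striker_d in the frame of rack between 0.02 and 0.036 m); the robot touches nothing.
It fails at once if the gripper or arm loads the rack with more than 12 N (contact force between any of the fingers, the arm and rack above 12 N).
It fails at once if the clamp's nose loads the rack with more than 12 N (contact force between clamp and rack above 12 N).
It fails at once if the rack is lifted more than 9 mm off the track or tipped more than 0.2 rad (z of rack in the frame of dock above 0.015 m or angle between rack's own z axis and vertical above 0.2 rad).
It fails at once if a striker comes out of its slot (z of any of striker_a, striker_b, striker_c, striker_d in the frame of rack above 0.042 m).
It fails at once if a bystander is moved more than 20 mm (distance of any of tiffin, saucer, case, tin, tumbler, coins0, coins1 from where it was at the start of the episode above 0.02 m).
It also fails if it takes over 67 s, if anything falls off the work surface, if the arm or the gripper's body presses on something with over 40 N, if the wrist force passes 120 N, or if a joint passes its speed limit or range.

## Robot

A 6-joint arm with a two-finger parallel gripper is mounted at the origin on the work surface. World frame = base frame: x ahead of the robot, y to its left, z up, the work surface at z = 0. Lengths are in mm, angles in rad, forces in N, time in s.
With the tool pointing down it reaches from about 275 to 1000 mm from the base axis. Payload 8.4 kg.
Tool frame: the origin (TCP) lies at the centre of the arm's flange, where the gripper is bolted on; the fingertips stand r.tip_extent ahead of it and the grasp point (between the pads) lies 155 mm ahead of it (r.tip_extent is the distance from the TCP to the fingertips, in mm); z points along the fingers, y is the direction in which the jaws open and shut (so a half turn about z gives the same grasp; the last joint's range is limited). The gripper opens to 85 mm and grips with 20 to 120 N. Pads are 22 mm wide; open, the fingers measure 114 mm over their backs; the gripper's body (76 mm by 85 mm) begins 54 mm behind the grasp point. The pads swing forward as they close: fully open they stand 13 mm farther back than shut.
Start: joints at [-1.184, 0.353, 1.633, -0, 1.155, -0.002], TCP at [236.923, -578.357, 404.681] pointing down, gripper open.
Joint ranges: [-2.63, 2.63], [-0.92, 2.1], [0.06, 2.66], [-1.3, 4.44], [0, 2.69], [-3.02, 3.02]. Speed limits (rad/s): [2.22, 2.22, 2.79, 3.14, 3.14, 3.14].

## Interface

Orientations are given as [roll, pitch, yaw] about the fixed x, y, z axes, in that order (R = Rz(yaw) Ry(pitch) Rx(roll)).
In Python, from rig import sense, grab_frame, job, r gives the robot as it stands. The module is installed in compiled form; this text tells all that it offers.
- The arm moves only by the shell command python3 -m creep 'ROWS' [FORCE]. ROWS is JSON, a list of rows, each a list of 7 numbers: the turn, a rotation vector about the tool's x, y, z in rad, then the shift along the tool's x, y, z in mm, then the closure, from 0 (fully open) to 1 (shut). In form: [[wx, wy, wz, dx, dy, dz, fingers], ...]. A call has 1 to 10 rows; each row shifts and turns the pose as measured when the row begins, along the tool's axes as they then stand; what a row does not reach is not made up. A row lasts 1/12 s, in which the tool goes at most 41.7 mm and 7.16 degrees, less where a joint would pass 70% of its speed; a pose out of reach is approached as far as the arm can. A call with a gripper value outside its range is refused whole. The fingers move at their own pace and stop on an object; FORCE is the grip in N (left out, the last holds). Time passes only in rows, so rows that do not move let the fingers close. It gives the time, the measured TCP pose, the force and the opening at its end, in the units of the state.
- sense(): the state, without advancing time (a new reading comes with each control period).
- grab_frame(name): name is "side" or "top"; returns a dict with "color" (400x640x3 uint8, red, green, blue), "mtx" (3x3 intrinsics, pixels), "T" (4x4, takes a point from camera to world coordinates). Camera axes: x right, y down, z forward; pixel columns grow to the right and rows downward; lengths in mm; the calibration is good to about 2 mm. A picture is of the moment at which its call begins. There is no depth.
- job.sign_off(): hands the job in, once; it reports no verdict.
The state is a dict: "clock": time; "qpos": joint angles; "qvel": joint speeds; "joint_efforts": joint torques, N m; "eef_pos": TCP position; "tcp_rot": TCP orientation; "contact_force": force on the tool from outside, world axes, zero at the start; "wrist_torque": the same for the moment, N m; "opening": opening from 0.0 (shut) to 1.0 (fully open).
Only numpy, scipy, OpenCV 4.12 (cv2) and the standard library are available. Lean on these libraries where they do the work, as an engineer would, in place of code of your own. Each camera call takes 0.05 s, during which the arm holds its last target.

## Working session

There is one attempt and no reset: what is moved stays moved. The work goes in short steps, Python scripts to look and compute and a shell command to move; the robot and the scene stay as the last step left them, time stands still between calls to the robot, and variables do not carry over. Pictures are saved under pics/ and viewed, and the job is handed in when it is done.

```bash
mkdir -p pics
python3 - <<'E'
from rig import sense, grab_frame, job, r
import cv2
print(sense(), r.tip_extent)
for n in ("side","top"):
    f=grab_frame(n); cv2.imwrite(f"pics/{n}0.png",f["color"][:,:,::-1]); print(n,f["mtx"],f["T"])
E
```

```text
{'clock': 0.0, 'qpos': array([-1.18440481e+00,  3.53645779e-01,  1.63414175e+00, -1.23487653e-05,
        1.15522362e+00, -2.38406074e-03]), 'qvel': array([-0.00130465, -0.00015066, -0.00162985,  0.00129066,  0.00111777,
       -0.00076108]), 'joint_efforts': array([ 2.10607104e-03, -6.05226374e+01, -3.42069268e+01,  1.55450116e-04,
        9.05500841e-03,  1.50751953e-05]), 'eef_pos': array([ 236.82576294, -578.13080225,  403.95973903]), 'tcp_rot': array([-3.14017414e+00,  7.90881309e-06,  3.88780573e-01]), 'contact_force': array([-0.39726941,  0.58439236, -0.43741074]), 'wrist_torque': array([-0.00350883,  0.03784196, -0.01219402]), 'opening': 1.0009829611867698} 173.4
side [[448.47650441   0.         320.60871446]
 [  0.         448.47650441 194.57885158]
 [  0.           0.           1.        ]] [[ 9.61905143e-01 -1.88907321e-01  1.97617104e-01  2.40825485e+02]
 [-2.73124710e-01 -6.95485543e-01  6.64607216e-01 -8.69017810e+02]
 [ 1.18906701e-02 -6.93263214e-01 -7.20586378e-01  9.56770194e+02]
 [ 0.00000000e+00  0.00000000e+00  0.00000000e+00  1.00000000e+00]]
top [[451.90138997   0.         317.884918  ]
 [  0.         451.90138997 198.44811697]
 [  0.           0.           1.        ]] [[ 1.14622222e-02 -9.96049099e-01  8.80614000e-02  3.88595561e+02]
 [-9.99899892e-01 -1.21479446e-02 -7.25487612e-03 -2.71679113e-01]
 [ 8.29597783e-03 -8.79694273e-02 -9.96088629e-01  1.25633922e+03]
 [ 0.00000000e+00  0.00000000e+00  0.00000000e+00  1.00000000e+00]]
```

View pics/side0.png

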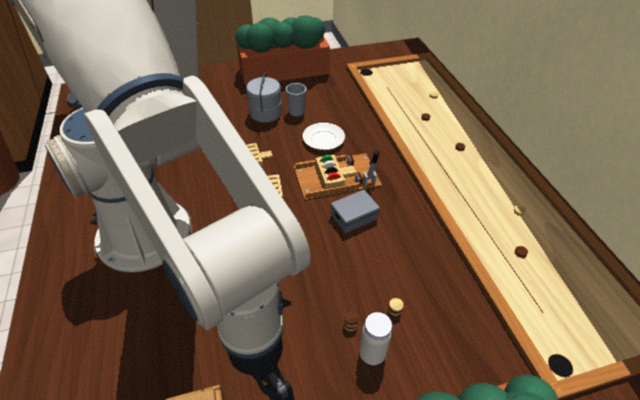

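View pics/top0.png

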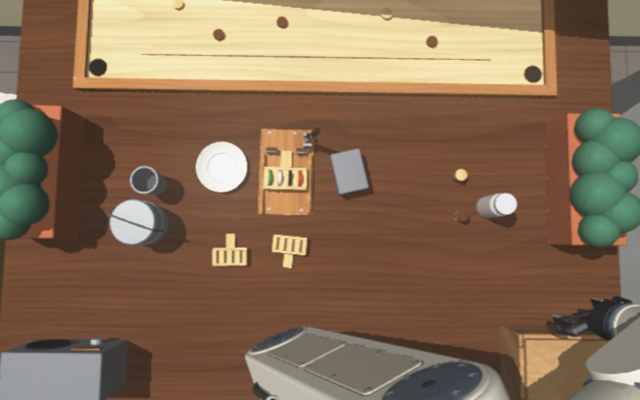

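The top view shows the dock at about (286,172). The rack with the four coloured strikers stands in its channel at (286,178). Two empty racks, at (230,250) and (290,245), are the smaller decoys. The clamp is at (310,138), the saucer at (221,166) and the case at (350,172). I'll confirm with an enlarged crop.

Run:
```python
import cv2
a=cv2.imread("pics/top0.png")[115:275,205:375]; cv2.imwrite("pics/topc.png",cv2.resize(a,None,fx=3.7,fy=3.7,interpolation=cv2.INTER_CUBIC))
a=cv2.imread("pics/side0.png")[135:235,280:400]; cv2.imwrite("pics/sidec.png",cv2.resize(a,None,fx=6,fy=6,interpolation=cv2.INTER_CUBIC))
```

```text
(no output)
```

View pics/topc.png

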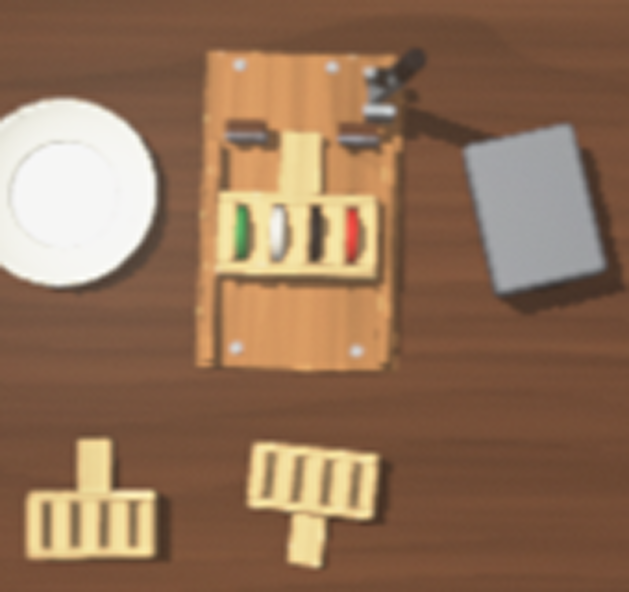

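View pics/sidec.png

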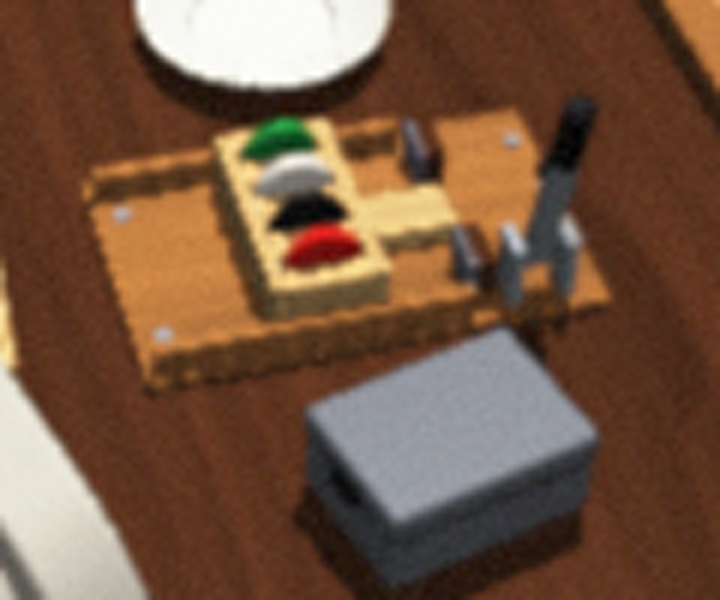

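The rack in the dock is about 160 px wide in the crop, against about 130 px for the two empty ones. It holds the strikers too, so it is the largest and the one meant. Next I'll measure the dock, rack and clamp.

```bash
cat > h.py <<'E'
import numpy as np, cv2
from rig import sense, grab_frame, r
def ray(f,px):
    d=np.linalg.inv(f["mtx"])@np.array([px[0],px[1],1.]); R=f["T"][:3,:3]
    return f["T"][:3,3],R@d
def onz(f,px,z):
    o,d=ray(f,px); return o+d*(z-o[2])/d[2]
def proj(f,P):
    T=np.linalg.inv(f["T"]); p=T[:3,:3]@np.array(P,float)+T[:3,3]; q=f["mtx"]@p; return q[:2]/q[2]
def tri(f1,p1,f2,p2):
    o1,d1=ray(f1,p1);o2,d2=ray(f2,p2); d1/=np.linalg.norm(d1);d2/=np.linalg.norm(d2)
    s,t=np.linalg.lstsq(np.c_[d1,-d2],o2-o1,rcond=None)[0]
    a=o1+s*d1;b=o2+t*d2; return (a+b)/2,np.linalg.norm(a-b)
E
python3 - <<'E'
from h import *
f=grab_frame("top"); s=grab_frame("side")
c=lambda u,v:(205+(u+.5)/3.7-.5,115+(v+.5)/3.7-.5)
cs=lambda u,v:(280+(u+.5)/6-.5,135+(v+.5)/6-.5)
print("plate corners top")
for p in [(207,53),(400,55),(385,370),(198,367)]: print(onz(f,c(*p),6).round(1))
for p in [(517,110),(610,298)]: print('s',onz(s,cs(*p),6).round(1))
print("s front z20 right rail ~",onz(s,cs(148,388),0).round(1))
print("screws")
for p in [(239,65),(332,67),(236,348),(356,351)]: print(onz(f,c(*p),6).round(1))
for p in [(120,214),(163,334),(511,140)]: print('s',onz(s,cs(*p),6).round(1))
hsv=cv2.cvtColor(f["color"],cv2.COLOR_RGB2HSV)
m=cv2.inRange(hsv,(18,60,140),(32,255,255)); m[:,:255]=0;m[:,318:]=0;m[:140]=0;m[205:]=0
m=cv2.morphologyEx(m,cv2.MORPH_CLOSE,np.ones((5,5),np.uint8))
cn=max(cv2.findContours(m,0,1)[0],key=cv2.contourArea);print(cv2.contourArea(cn),cv2.boundingRect(cn))
print("rack body (z36): ");
for p in [(218,192),(380,194),(378,277),(217,274)]: print(onz(f,c(*p),36).round(1))
print("tongue (z18)",[onz(f,c(*p),18).round(1) for p in [(281,131),(322,132)]])
print("stop tops z28",[onz(f,c(*p),28).round(1) for p in [(226,133),(268,133),(226,143),(268,143),(340,145),(380,147),(341,135)]])
print("clamp tip tri",tri(f,c(416,57),s,cs(578,100)))
print("fork",tri(f,c(380,113),s,cs(512,232)), tri(f,c(378,72),s,cs(570,228)))
E
```

```text
plate corners top
[693.4 154.1   6. ]
[693.8   7.3   6. ]
[453.8  15.6   6. ]
[454.4 155.4   6. ]
s [693.7 149.6   6. ]
s [689.9   1.5   6. ]
s front z20 right rail ~ [451.8   7.7   0. ]
screws
[684.4 129.6   6. ]
[683.8  58.9   6. ]
[469.  127.3   6. ]
[467.8  37.5   6. ]
s [467.2 125.7   6. ]
s [466.7  35.8   6. ]
s [682.3 127.4   6. ]
1068.0 (263, 150, 44, 40)
rack body (z36): 
[582.  139.9  36. ]
[582.   20.6  36. ]
[520.5  21.2  36. ]
[521.3 139.3  36. ]
tongue (z18) [array([631.7,  95.8,  18. ]), array([631.3,  65. ,  18. ])]
stop tops z28 [array([627.7, 135.9,  28. ]), array([628.1, 104.6,  28. ]), array([620.1, 135.7,  28. ]), array([620.5, 104.5,  28. ]), array([619.7,  51. ,  28. ]), array([618.6,  21.2,  28. ]), array([627.3,  50.3,  28. ])]
clamp tip tri (array([656.53417591,  -4.05107342, 148.77829479]), np.float64(2.4037569977284874))
fork (array([640.86839461,  21.16998151,  45.70120676]), np.float64(0.5711286838521433)) (array([672.98928504,  23.21555473,  38.66899995]), np.float64(0.34768775724335577))
```

The dock origin is at about (623, 80) with yaw near 0, and the rack origin is near x 551, about 41 mm short of home. The clamp hinge is near (658, 25) and the bar is up by about 1.81 rad. I'll square the tool and shut the fingers.

```bash
python3 -m creep '[[0,0,0.1,0,0,0,1],[0,0,0.1,0,0,0,1],[0,0,0.1,0,0,0,1],[0,0,0.09,0,0,0,1]]' 20; python3 -c "
from rig import sense;s=sense();print(s)"
```

```text
clock: 0.53
eef_pos: [236.8, -577.9, 403.3]
tcp_rot: [-3.139, 0.001, -0.014]
contact_force: [-1.2, -0.0, 0.7]
opening: 0.452
{'clock': 0.5333, 'qpos': array([-1.18438566e+00,  3.54318859e-01,  1.63480488e+00, -1.05566727e-05,
        1.15515710e+00,  4.00577884e-01]), 'qvel': array([-9.64101705e-04,  3.35371776e-03,  2.73088701e-03,  7.94203008e-04,
       -8.27139323e-04,  1.11665538e+00]), 'joint_efforts': array([-1.73729622e-04, -6.05630779e+01, -3.41914880e+01,  8.05705190e-05,
        1.63777010e-02, -1.73584152e+00]), 'eef_pos': array([ 236.76335874, -577.94494219,  403.25562898]), 'tcp_rot': array([-3.13912104e+00,  1.05713985e-03, -1.41616393e-02]), 'contact_force': array([-1.24988933, -0.01159737,  0.68836844]), 'wrist_torque': array([-0.01253939,  0.01090924, -0.00787907]), 'opening': 0.4518741302558169}
```

```bash
python3 -m creep '[[0,0,0,13,-33,0,1],[0,0,0,13,-33,0,1],[0,0,0,13,-33,0,1],[0,0,0,13,-33,0,1],[0,0,0,13,-33,0,1],[0,0,0,13,-33,0,1],[0,0,0,13,-33,0,1],[0,0,0,13,-33,0,1],[0,0,0,13,-33,0,1],[0,0,0,13,-33,0,1]]'
```

```text
clock: 1.37
eef_pos: [375.2, -242.7, 401.5]
tcp_rot: [-3.141, 0.001, -0.031]
contact_force: [-0.2, -0.1, -0.6]
opening: 0.002
```

```bash
python3 -m creep '[[0,0,-0.03,11,-33,0,1],[0,0,0,11,-33,0,1],[0,0,0,11,-33,0,1],[0,0,0,11,-33,0,1],[0,0,0,11,-33,0,1],[0,0,0,11,-33,10,1],[0,0,0,11,-33,20,1],[0,0,0,11,-33,30,1],[0,0,0,11,-33,25,1],[0,0,0,0,0,0,1]]'
```

```text
clock: 2.2
eef_pos: [477.9, 68.4, 321.7]
tcp_rot: [-3.141, -0.011, 0.003]
contact_force: [-0.4, -0.1, 0.7]
opening: 0.002
```

```bash
python3 -m creep '[[0,-0.011,0,0,-4,30,1],[0,0,0,0,-4,30,1],[0,0,0,0,-4,30,1],[0,0,0,0,0,20,1],[0,0,0,0,0,10,1],[0,0,0,0,0,0,1]]'
python3 - <<'E'
from h import *
for n in("top","side"):
    f=grab_frame(n); print(n,[proj(f,p).round(0) for p in [(478,80,36),(551,80,36)]]); a=f["color"][110:280,210:400,::-1]; cv2.imwrite(f"pics/{n}1.png",cv2.resize(a,None,fx=4,fy=3.5))
print(sense())
E
```

```text
clock: 2.7
eef_pos: [479.4, 83.4, 197.2]
tcp_rot: [-3.141, -0.002, 0.01]
contact_force: [-1.3, -0.4, 0.1]
opening: 0.002
top [array([285., 205.]), array([285., 178.])]
side [array([307., 172.]), array([330., 168.])]
{'clock': 2.8, 'qpos': array([1.68927189e-01, 4.51666439e-01, 2.07206705e+00, 2.43942417e-04,
       6.13307554e-01, 1.73008199e+00]), 'qvel': array([-0.00122574, -0.02742037, -0.01421871,  0.00168391,  0.00355357,
        0.00146652]), 'joint_efforts': array([ 1.25881643e-01, -5.05431998e+01, -1.85193086e+01,  3.29011724e-03,
       -1.40139246e-01, -9.25291650e-03]), 'eef_pos': array([480.1920538 ,  83.4437783 , 199.03065102]), 'tcp_rot': array([-3.14073118, -0.00447156,  0.00944044]), 'contact_force': array([-1.07014583,  0.35132096,  1.08813294]), 'wrist_torque': array([-0.01000477,  0.00618343, -0.00488951]), 'opening': 0.0003590580015220523}
```

View pics/side1.png

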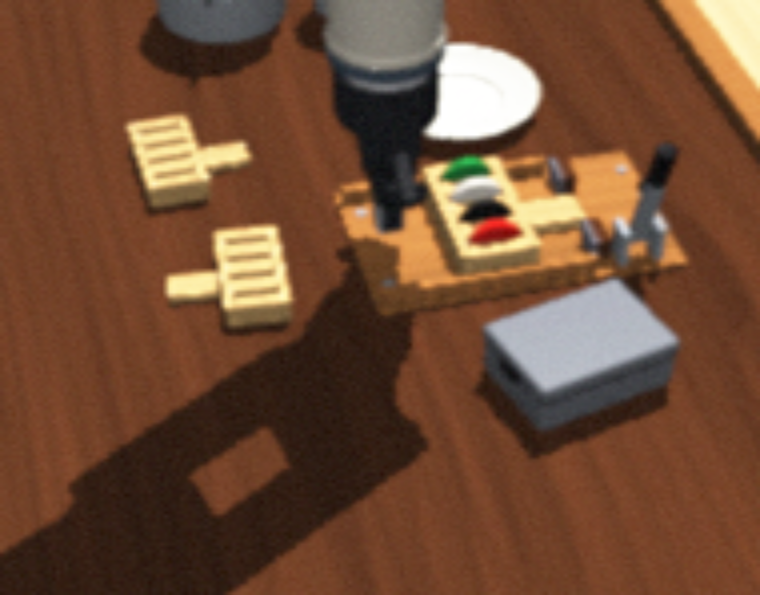

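View pics/top1.png

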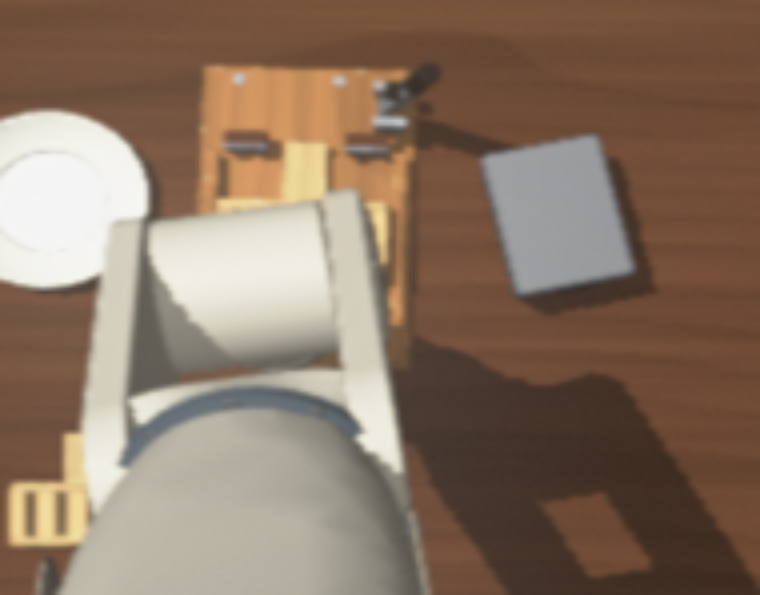

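Side crop: the shut fingers stand behind the rack at about (388,222), mid-width. I'll lower them a little and approach slowly.

```bash
python3 -m creep '[[0,0,0.01,5,3,8,1],[0,0,0,6,0,2,1],[0,0,0,4,0,0,1],[0,0,0,2,0,0,1],[0,0,0,0,0,0,1]]'; python3 -m creep '[[0,0,0,0,0,0,1]]'
```

```text
clock: 3.22
eef_pos: [501.5, 79.6, 192.4]
tcp_rot: [-3.14, -0.012, -0.003]
contact_force: [-0.0, -0.1, 1.7]
opening: 0.002
clock: 3.3
eef_pos: [502.0, 79.6, 192.9]
tcp_rot: [-3.139, -0.013, -0.003]
contact_force: [-0.4, 0.0, 0.4]
opening: 0.002
```

```bash
python3 -m creep '[[0,0,0,2,0,0,1],[0,0,0,2,0,0,1]]';python3 -m creep '[[0,0,0,2,0,0,1],[0,0,0,2,0,0,1]]'; python3 -m creep '[[0,0,0,2,0,0,1],[0,0,0,2,0,0,1]]'
```

```text
clock: 3.47
eef_pos: [506.0, 79.6, 193.4]
tcp_rot: [-3.139, -0.013, -0.003]
contact_force: [-0.6, -0.8, -0.7]
opening: -0.0
clock: 3.63
eef_pos: [509.9, 79.6, 193.5]
tcp_rot: [-3.139, -0.012, -0.003]
contact_force: [-2.5, -0.6, 0.2]
opening: -0.003
clock: 3.8
eef_pos: [513.4, 79.5, 193.3]
tcp_rot: [-3.14, -0.01, -0.003]
contact_force: [-2.3, -0.7, 0.8]
opening: 0.003
```

Contact came at TCP x of about 509, with about 2 N of sliding friction. I'll keep pushing.

```bash
python3 -m creep '[[0,0,0,2,0,0,1],[0,0,0,2,0,0,1],[0,0,0,2,0,0,1],[0,0,0,2,0,0,1]]';python3 -m creep '[[0,0,0,2,0,0,1],[0,0,0,2,0,0,1],[0,0,0,2,0,0,1],[0,0,0,2,0,0,1]]'; python3 -m creep '[[0,0,0,2,0,0,1],[0,0,0,2,0,0,1],[0,0,0,2,0,0,1]]'
```

```text
clock: 4.13
eef_pos: [521.3, 79.5, 193.1]
tcp_rot: [-3.14, -0.007, -0.003]
contact_force: [-1.9, 0.1, 1.8]
opening: -0.003
clock: 4.47
eef_pos: [530.2, 79.5, 193.1]
tcp_rot: [-3.14, -0.007, -0.003]
contact_force: [-2.8, 0.4, 1.5]
opening: 0.002
clock: 4.72
eef_pos: [537.0, 79.4, 193.1]
tcp_rot: [-3.14, -0.007, -0.003]
contact_force: [-3.4, -0.1, 1.4]
opening: 0.001
```

```bash
python3 -m creep '[[0,0,0,1,0,0,1],[0,0,0,1,0,0,1]]';python3 -m creep '[[0,0,0,1,0,0,1],[0,0,0,1,0,0,1]]'; python3 -m creep '[[0,0,0,0.7,0,0,1],[0,0,0,0.7,0,0,1]]'
```

```text
clock: 4.88
eef_pos: [539.6, 79.4, 193.1]
tcp_rot: [-3.14, -0.008, -0.003]
contact_force: [-3.2, -0.6, 2.2]
opening: -0.003
clock: 5.05
eef_pos: [541.7, 79.4, 193.1]
tcp_rot: [-3.14, -0.007, -0.003]
contact_force: [-1.8, 0.4, 1.8]
opening: -0.002
clock: 5.22
eef_pos: [543.3, 79.4, 193.1]
tcp_rot: [-3.14, -0.007, -0.003]
contact_force: [-1.4, 0.4, 0.7]
opening: 0.002
```

```bash
for i in 1; do :; done; python3 -m creep '[[0,0,0,0.7,0,0,1],[0,0,0,0.7,0,0,1]]';python3 -m creep '[[0,0,0,0.7,0,0,1],[0,0,0,0.7,0,0,1]]'; python3 -m creep '[[0,0,0,0.7,0,0,1]]';python3 -m creep '[[0,0,0,0.6,0,0,1]]'
```

```text
clock: 5.38
eef_pos: [544.8, 79.4, 193.1]
tcp_rot: [-3.14, -0.007, -0.003]
contact_force: [-4.1, -0.8, 0.4]
opening: 0.001
clock: 5.55
eef_pos: [546.3, 79.4, 193.1]
tcp_rot: [-3.14, -0.007, -0.003]
contact_force: [-3.3, -0.0, 0.0]
opening: -0.002
clock: 5.63
eef_pos: [547.0, 79.4, 193.1]
tcp_rot: [-3.14, -0.007, -0.003]
contact_force: [-2.1, -0.2, 1.2]
opening: 0.002
clock: 5.72
eef_pos: [547.7, 79.4, 193.1]
tcp_rot: [-3.14, -0.008, -0.003]
contact_force: [-2.6, -0.5, 1.3]
opening: -0.0
```

```bash
python3 -m creep '[[0,0,0,0.5,0,0,1]]';python3 -m creep '[[0,0,0,0.5,0,0,1]]'; python3 -m creep '[[0,0,0,0.5,0,0,1]]';python3 -m creep '[[0,0,0,0.5,0,0,1]]'
```

```text
clock: 5.8
eef_pos: [548.3, 79.4, 193.1]
tcp_rot: [-3.14, -0.008, -0.003]
contact_force: [-2.1, 0.0, 0.4]
opening: -0.002
clock: 5.88
eef_pos: [548.9, 79.4, 193.1]
tcp_rot: [-3.14, -0.008, -0.003]
contact_force: [-3.1, 0.6, 0.5]
opening: -0.0
clock: 5.97
eef_pos: [549.5, 79.4, 193.1]
tcp_rot: [-3.14, -0.008, -0.003]
contact_force: [-1.3, -0.3, 0.4]
opening: -0.0
clock: 6.05
eef_pos: [550.0, 79.4, 193.1]
tcp_rot: [-3.14, -0.007, -0.003]
contact_force: [-3.7, 1.0, 2.3]
opening: -0.0
```

```bash
python3 -m creep '[[0,0,0,0.4,0,0,1]]';python3 -m creep '[[0,0,0,0.4,0,0,1]]'; python3 -m creep '[[0,0,0,0.4,0,0,1]]';python3 -m creep '[[0,0,0,0.4,0,0,1]]'
```

```text
clock: 6.13
eef_pos: [550.1, 79.4, 193.1]
tcp_rot: [-3.14, -0.006, -0.003]
contact_force: [-4.5, -0.0, 2.9]
opening: 0.003
clock: 6.22
eef_pos: [550.2, 79.4, 193.0]
tcp_rot: [-3.14, -0.006, -0.003]
contact_force: [-3.1, 0.6, 2.8]
opening: 0.0
clock: 6.3
eef_pos: [550.4, 79.4, 193.0]
tcp_rot: [-3.14, -0.005, -0.003]
contact_force: [-5.1, 0.5, 3.4]
opening: 0.002
clock: 6.38
eef_pos: [550.5, 79.4, 193.0]
tcp_rot: [-3.14, -0.004, -0.003]
contact_force: [-4.3, 0.2, 4.0]
opening: 0.002
```

```bash
python3 -m creep '[[0,0,0,0.5,0,0,1]]';python3 -m creep '[[0,0,0,0.5,0,0,1]]'; python3 -m creep '[[0,0,0,0.5,0,0,1]]'
```

```text
clock: 6.47
eef_pos: [550.7, 79.4, 193.0]
tcp_rot: [-3.14, -0.003, -0.003]
contact_force: [-5.4, 0.9, 3.2]
opening: 0.003
clock: 6.55
eef_pos: [550.9, 79.4, 192.9]
tcp_rot: [-3.14, -0.002, -0.003]
contact_force: [-5.9, 0.5, 4.7]
opening: 0.002
clock: 6.63
eef_pos: [551.1, 79.4, 192.9]
tcp_rot: [-3.14, -0.001, -0.003]
contact_force: [-6.0, 0.6, 4.0]
opening: 0.004
```

```bash
python3 -m creep '[[0,0,0,0.5,0,0,1]]';python3 -m creep '[[0,0,0,0.4,0,0,1]]'
python3 - <<'E'
from h import *
f=grab_frame("side"); a=f["color"][135:235,280:400,::-1]; cv2.imwrite(f"pics/side2.png",cv2.resize(a,None,fx=6,fy=6,interpolation=2))
print(sense()["contact_force"],sense()["eef_pos"])
for P in [(623,138,36),(623,22,36),(673,80,18),(658,25,31)]: print(P,((proj(f,P)-[280,135])*6).round())
E
```

```text
clock: 6.72
eef_pos: [551.2, 79.4, 192.8]
tcp_rot: [-3.141, 0.0, -0.003]
contact_force: [-5.8, 0.1, 3.6]
opening: -0.002
clock: 6.8
eef_pos: [551.3, 79.5, 192.7]
tcp_rot: [-3.141, 0.001, -0.003]
contact_force: [-5.4, 1.8, 3.3]
opening: 0.0
[-5.00254735  0.98895724  2.7487848 ] [551.33785622  79.46592895 192.75468246]
(623, 138, 36) [400. 101.]
(623, 22, 36) [473. 249.]
(673, 80, 18) [525. 182.]
(658, 25, 31) [536. 240.]
```

View pics/side2.png

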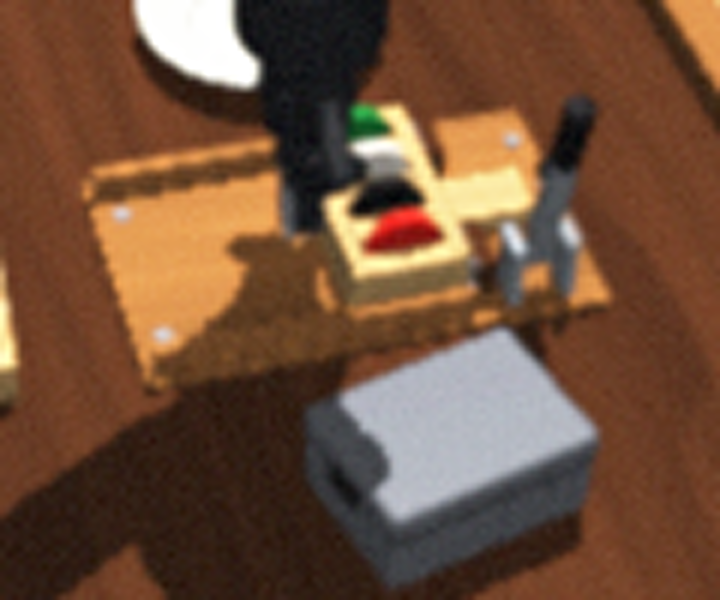

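The view matches the expected home pose: the rack's front corners are at crop (405,103) and (468,252), against predictions of (400,101) and (473,249). All four strikers are seated, and the stop took about 3 N. I'll back off, then rise.

```bash
python3 -m creep '[[0,0,0,-2,0,0,1],[0,0,0,-4,0,0,1],[0,0,0,-10,0,0,1],[0,0,0,-20,0,-10,1],[0,0,0,-10,0,-30,1],[0,0,0,0,0,-35,1],[0,0,0,0,0,-35,1],[0,0,0,0,0,-35,1],[0,0,0,0,0,-35,1],[0,0,0,0,0,-15,1]]'
```

```text
clock: 7.68
eef_pos: [498.2, 78.9, 390.6]
tcp_rot: [-3.142, 0.001, -0.003]
contact_force: [1.1, 0.8, 0.7]
opening: -0.002
```

```bash
python3 -m creep '[[0,0,0,15,12,-5,1],[0,0,0,30,24,0,1],[0,0,0,30,24,0,1],[0,0,0,30,24,0,1],[0,0,0,30,24,0,1],[0,0,0,15,15,0,1],[0,0,0,0,0,0,1]]'
python3 - <<'E'
from h import *
for n in("top","side"):
    f=grab_frame(n); a=f["color"][100:240,220:400,::-1]; cv2.imwrite(f"pics/{n}3.png",cv2.resize(a,None,fx=4,fy=4))
print(sense()["eef_pos"])
E
```

```text
clock: 8.27
eef_pos: [650.8, -48.6, 404.6]
tcp_rot: [-3.141, -0.018, 0.002]
contact_force: [-0.1, 0.3, 0.1]
opening: 0.003
[648.68070873 -46.52475595 404.26569533]
```

View pics/side3.png

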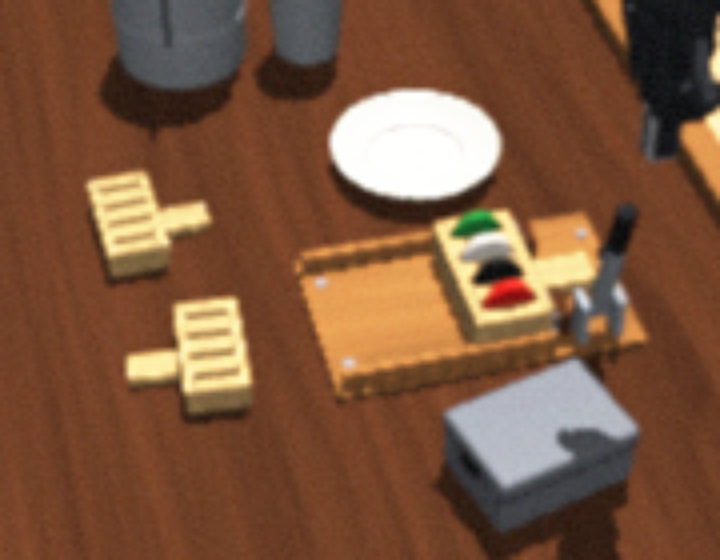

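View pics/top3.png

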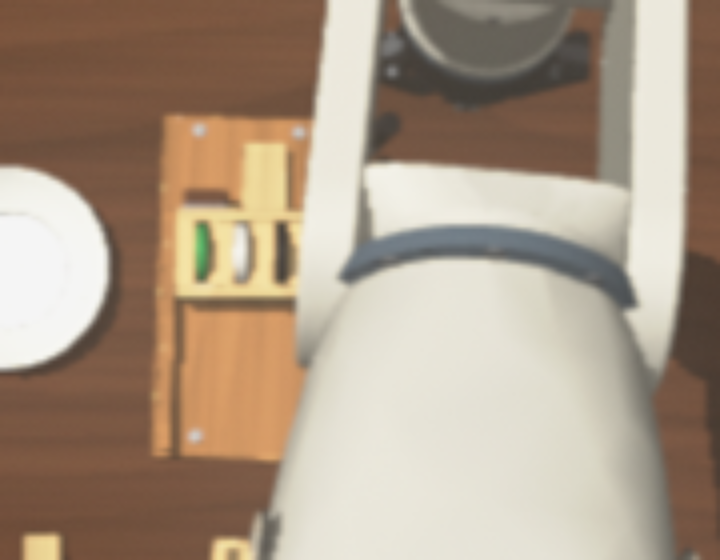

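The rack stayed home after release. Now I'll descend on the -y side of the bar.

```bash
python3 -m creep '[[0,-0.018,0,4,4,25,1],[0,0,0,4,0,30,1],[0,0,0,0,0,30,1],[0,0,0,0,0,20,1],[0,0,0,0,0,8,1],[0,0,0,0,0,0,1],[0,0,0,0,0,0,1]]'
```

```text
clock: 8.95
eef_pos: [651.0, -44.0, 290.1]
tcp_rot: [-3.139, 0.002, 0.006]
contact_force: [0.5, 0.3, -0.2]
opening: 0.001
```

Run:
```python
from h import *
f=grab_frame("side"); a=f["color"][100:240,300:440,::-1]; cv2.imwrite(f"pics/side4.png",cv2.resize(a,None,fx=4,fy=4))
s=sense();print(s["eef_pos"],s["contact_force"],s["tcp_rot"])
```

```text
[651.07962412 -44.00124504 290.47224642] [-1.78737929  0.39807476 -0.2305372 ] [-3.13863879e+00  1.12686586e-03  6.08378143e-03]
```

View pics/side4.png

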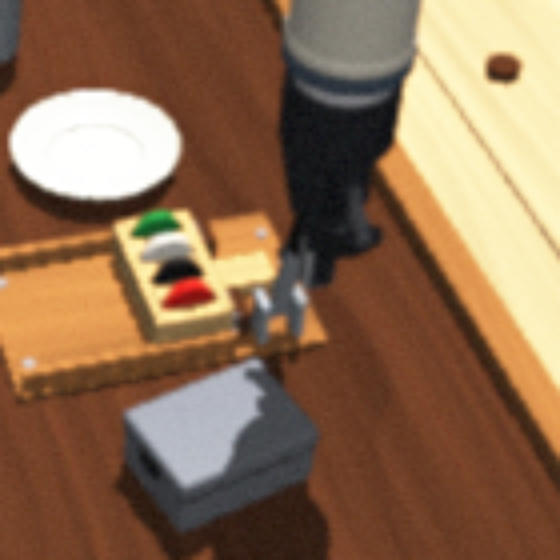

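```bash
python3 -m creep '[[0,0,0,3,-3,0,1],[0,0,0,3,-3,0,1],[0,0,0,0,-3,0,1],[0,0,0,0,-3,0,1]]'; python3 -m creep '[[0,0,0,0,-3,0,1],[0,0,0,0,-3,0,1]]';python3 -m creep '[[0,0,0,0,-3,0,1],[0,0,0,0,-3,0,1]]'
```

```text
clock: 9.33
eef_pos: [658.8, -30.9, 295.8]
tcp_rot: [-3.139, -0.006, 0.006]
contact_force: [0.8, -1.6, 0.2]
opening: -0.002
clock: 9.5
eef_pos: [659.3, -24.1, 297.2]
tcp_rot: [-3.139, -0.008, 0.006]
contact_force: [0.0, -2.1, 0.5]
opening: 0.001
clock: 9.67
eef_pos: [659.4, -17.6, 297.7]
tcp_rot: [-3.14, -0.009, 0.006]
contact_force: [0.1, -0.7, 0.8]
opening: 0.003
```

```bash
python3 -m creep '[[0,0,0,0,-5,0,1],[0,0,0,0,-6,0,1],[0,0,0,0,-6,0,1],[0,0,0,0,-6,0,1]]'; python3 -m creep '[[0,0,0,0,-6,1,1],[0,0,0,0,-6,1,1],[0,0,0,0,-6,1,1]]';python3 -m creep '[[0,0,0,0,-6,2,1],[0,0,0,0,-6,2,1],[0,0,0,0,-6,3,1]]'
```

```text
clock: 10.0
eef_pos: [659.4, 6.9, 297.9]
tcp_rot: [-3.14, -0.01, 0.005]
contact_force: [0.8, -1.3, 0.1]
opening: -0.001
clock: 10.25
eef_pos: [659.3, 27.3, 294.8]
tcp_rot: [-3.14, -0.01, 0.006]
contact_force: [1.5, -1.3, 0.9]
opening: 0.001
clock: 10.5
eef_pos: [659.3, 47.7, 287.5]
tcp_rot: [-3.14, -0.01, 0.006]
contact_force: [-0.0, -0.7, 1.8]
opening: 0.002
```

```bash
python3 -m creep '[[0,0,0,0,-5,2,1],[0,0,0,0,-5,2,1],[0,0,0,0,-5,3,1],[0,0,0,0,-5,3,1]]'; python3 -m creep '[[0,0,0,0,-4,4,1],[0,0,0,0,-4,5,1],[0,0,0,0,-4,5,1]]'
python3 - <<'E'
from h import *
f=grab_frame("side"); a=f["color"][100:240,300:440,::-1]; cv2.imwrite(f"pics/side5.png",cv2.resize(a,None,fx=4,fy=4))
s=sense();print(s["eef_pos"],s["contact_force"])
E
```

```text
clock: 10.83
eef_pos: [659.1, 70.2, 275.8]
tcp_rot: [-3.14, -0.01, 0.007]
contact_force: [0.3, -1.8, 0.4]
opening: 0.002
clock: 11.08
eef_pos: [659.2, 83.9, 260.8]
tcp_rot: [-3.139, -0.01, 0.006]
contact_force: [0.6, 0.3, 1.3]
opening: 0.0
[658.81032105  84.54552538 259.64127435] [-0.0339998   0.34937094 -0.2330933 ]
```

View pics/side5.png

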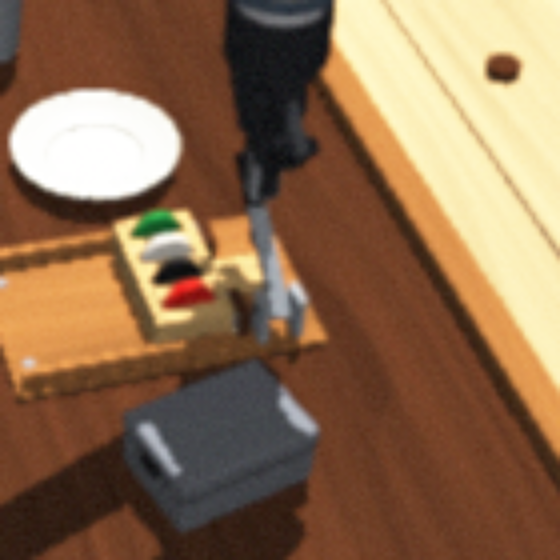

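The bar is over and leaning toward +y; in the crop it runs from (280,300) to the finger at (258,205). I'll continue down the arc.

```bash
python3 -m creep '[[0,0,0,0,-3,4,1],[0,0,0,0,-3,5,1],[0,0,0,0,-3,5,1]]'; python3 -m creep '[[0,0,0,0,-2,4,1],[0,0,0,0,-1,4,1],[0,0,0,0,0,3,1]]'
```

```text
clock: 11.38
eef_pos: [659.0, 94.2, 244.7]
tcp_rot: [-3.139, -0.009, 0.007]
contact_force: [-0.4, -0.2, 1.1]
opening: 0.001
clock: 11.63
eef_pos: [658.9, 98.1, 231.8]
tcp_rot: [-3.139, -0.008, 0.007]
contact_force: [-0.2, -0.7, 0.5]
opening: 0.002
```

```bash
python3 -m creep '[[0,0,0,0,-1,2,1],[0,0,0,0,-1,2,1],[0,0,0,0,0,2,1]]'; python3 -m creep '[[0,0,0,0,0,1.5,1],[0,0,0,0,0,1.5,1]]'; python3 -m creep '[[0,0,0,0,0,1,1],[0,0,0,0,0,1,1]]'
```

```text
clock: 11.88
eef_pos: [658.9, 100.0, 224.7]
tcp_rot: [-3.139, -0.008, 0.007]
contact_force: [-0.7, -0.1, 0.5]
opening: -0.0
clock: 12.05
eef_pos: [658.9, 100.0, 221.4]
tcp_rot: [-3.139, -0.008, 0.006]
contact_force: [0.5, 0.2, 1.4]
opening: 0.001
clock: 12.22
eef_pos: [658.9, 100.0, 219.2]
tcp_rot: [-3.139, -0.008, 0.006]
contact_force: [0.3, -0.4, 0.9]
opening: 0.003
```

```bash
python3 -m creep '[[0,0,0,0,0,0.7,1],[0,0,0,0,0,0.7,1]]'; python3 -m creep '[[0,0,0,0,0,0.6,1],[0,0,0,0,0,0.6,1]]'; python3 -m creep '[[0,0,0,0,0,0.5,1]]';python3 -m creep '[[0,0,0,0,0,0.5,1]]'
```

```text
clock: 12.38
eef_pos: [659.0, 99.9, 217.8]
tcp_rot: [-3.139, -0.008, 0.006]
contact_force: [-0.9, 0.4, 1.4]
opening: 0.002
clock: 12.55
eef_pos: [659.0, 99.9, 216.6]
tcp_rot: [-3.139, -0.008, 0.006]
contact_force: [-0.3, 0.6, 0.5]
opening: -0.001
clock: 12.63
eef_pos: [659.0, 99.9, 216.1]
tcp_rot: [-3.139, -0.008, 0.006]
contact_force: [0.6, 0.6, -0.2]
opening: -0.001
clock: 12.72
eef_pos: [659.0, 99.9, 215.5]
tcp_rot: [-3.139, -0.008, 0.006]
contact_force: [-0.2, 1.4, 1.3]
opening: -0.001
```

```bash
python3 -m creep '[[0,0,0,0,0,0.4,1],[0,0,0,0,0,0.4,1]]'; python3 -m creep '[[0,0,0,0,0,0.4,1]]'; python3 -m creep '[[0,0,0,0,0,0.4,1]]';python3 -m creep '[[0,0,0,0,0,0.4,1]]'
```

```text
clock: 12.88
eef_pos: [659.0, 99.9, 214.7]
tcp_rot: [-3.139, -0.008, 0.006]
contact_force: [-0.7, 0.9, -0.1]
opening: 0.002
clock: 12.97
eef_pos: [659.1, 100.0, 214.2]
tcp_rot: [-3.139, -0.008, 0.006]
contact_force: [0.8, 0.8, 0.1]
opening: -0.0
clock: 13.05
eef_pos: [659.1, 99.9, 213.8]
tcp_rot: [-3.139, -0.008, 0.006]
contact_force: [-0.5, 0.4, 0.6]
opening: 0.0
clock: 13.13
eef_pos: [659.0, 100.0, 213.4]
tcp_rot: [-3.139, -0.008, 0.006]
contact_force: [0.7, 0.8, -0.0]
opening: 0.006
```

```bash
python3 -m creep '[[0,0,0,0,0,0.4,1]]'; python3 -m creep '[[0,0,0,0,0,0.4,1]]'; python3 -m creep '[[0,0,0,0,0,0.4,1]]';python3 - <<'E'
from h import *
f=grab_frame("side"); a=f["color"][130:210,320:410,::-1]; cv2.imwrite(f"pics/side6.png",cv2.resize(a,None,fx=7,fy=7,interpolation=2))
s=sense();print(s["eef_pos"],s["contact_force"])
E
```

```text
clock: 13.22
eef_pos: [659.0, 100.0, 212.9]
tcp_rot: [-3.139, -0.008, 0.006]
contact_force: [0.3, 0.4, 1.1]
opening: -0.0
clock: 13.3
eef_pos: [659.1, 100.0, 212.5]
tcp_rot: [-3.139, -0.008, 0.006]
contact_force: [-0.1, 0.7, 0.5]
opening: 0.0
clock: 13.38
eef_pos: [659.1, 100.0, 212.3]
tcp_rot: [-3.139, -0.008, 0.006]
contact_force: [-2.4, 0.8, 6.6]
opening: 0.001
[659.10098552 100.01953369 212.30652713] [-1.89198788  0.53429076  3.24291925]
```

View pics/side6.png

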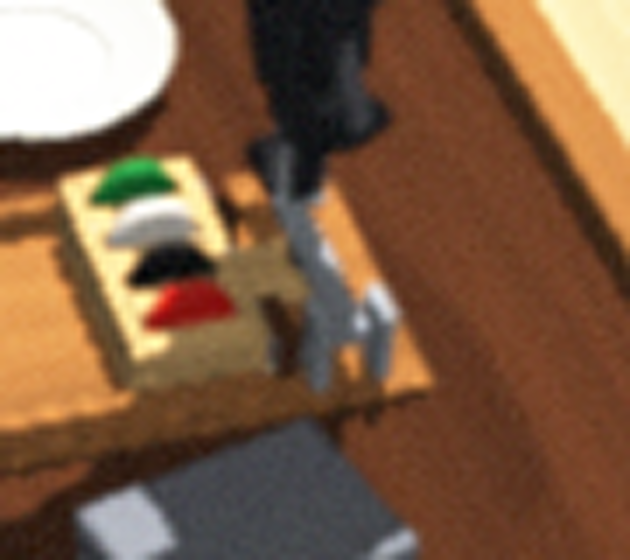

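The bar is level, with its nose on the tongue at crop (300,270). Contact came at TCP z of about 212.4, as predicted. I'll hold for one row and read the force.

```bash
python3 -m creep '[[0,0,0,0,0,0,1]]'; python3 -m creep '[[0,0,0,0,0,0.05,1]]'; python3 -m creep '[[0,0,0,0,0,0.1,1]]'
```

```text
clock: 13.52
eef_pos: [659.1, 100.0, 212.5]
tcp_rot: [-3.139, -0.008, 0.006]
contact_force: [-0.9, -1.0, 1.7]
opening: 0.001
clock: 13.6
eef_pos: [659.1, 100.0, 212.4]
tcp_rot: [-3.139, -0.008, 0.006]
contact_force: [-0.4, -0.0, 0.9]
opening: 0.0
clock: 13.68
eef_pos: [659.1, 100.0, 212.4]
tcp_rot: [-3.139, -0.008, 0.006]
contact_force: [-0.8, -0.1, 2.7]
opening: 0.001
```

```bash
python3 -m creep '[[0,0,0,0,0,0.15,1]]'; python3 -m creep '[[0,0,0,0,0,0.15,1]]'; python3 -m creep '[[0,0,0,0,0,0.15,1]]'
```

```text
clock: 13.77
eef_pos: [659.1, 100.0, 212.3]
tcp_rot: [-3.139, -0.008, 0.006]
contact_force: [-1.6, 0.6, 4.4]
opening: 0.0
clock: 13.85
eef_pos: [659.1, 100.0, 212.3]
tcp_rot: [-3.139, -0.008, 0.006]
contact_force: [-2.3, -0.3, 4.2]
opening: 0.0
clock: 13.93
eef_pos: [659.1, 100.0, 212.3]
tcp_rot: [-3.139, -0.008, 0.006]
contact_force: [-2.1, 0.0, 4.6]
opening: 0.0
```

The nose bore on the tongue with about 5–6 N (from about 4.4 N at the grip) for over 0.2 s. I'll lift straight off and check.

```bash
python3 -m creep '[[0,0,0,0,0,-1,1],[0,0,0,0,0,-3,1],[0,0,0,0,0,-10,1],[0,0,0,0,0,-30,1],[0,0,0,0,0,-35,1],[0,0,0,0,0,-35,1],[0,0,0,0,0,-35,1],[0,0,0,-30,-5,-20,1],[0,0,0,-30,-5,0,1],[0,0,0,-30,0,0,1]]';python3 -m creep '[[0,0,0,-40,0,-5,1],[0,0,0,-40,0,-5,1],[0,0,0,-40,0,0,1],[0,0,0,-30,0,0,1],[0,0,0,-20,0,0,1],[0,0,0,0,0,0,1],[0,0,0,0,0,0,1]]'
python3 - <<'E'
from h import *
s=sense();print(s["eef_pos"],s["contact_force"],abs(s["qvel"]).max())
for n in("top","side"):
    f=grab_frame(n); cv2.imwrite(f"pics/{n}7f.png",f["color"][:,:,::-1]); print([proj(f,P).round(1) for P in [(623,138,36),(623,22,36),(658,145,31),(658,25,31)]])
    a=f["color"][105:225,240:400,::-1]; cv2.imwrite(f"pics/{n}7.png",cv2.resize(a,None,fx=4.5,fy=4.5,interpolation=2))
E
```

```text
clock: 14.77
eef_pos: [569.1, 108.4, 391.2]
tcp_rot: [-3.139, -0.011, 0.004]
contact_force: [-0.8, 0.4, 0.3]
opening: 0.003
clock: 15.35
eef_pos: [385.1, 106.4, 403.9]
tcp_rot: [-3.138, -0.018, 0.005]
contact_force: [0.6, 0.1, 1.3]
opening: -0.001
[385.08382375 106.36566584 403.93229505] [0.55876287 0.11162086 1.34793421] 0.045572732717835344
[array([264.6, 151.7]), array([307. , 152.2]), array([262.5, 139.4]), array([306.1, 140. ])]
[array([346.6, 151.8]), array([358.8, 176.5]), array([356.3, 149.8]), array([369.4, 175. ])]
```

View pics/side7.png

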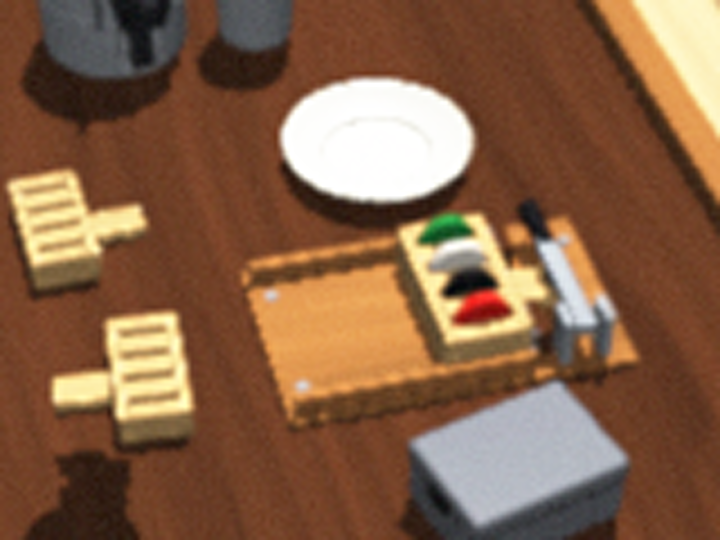

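View pics/top7f.png

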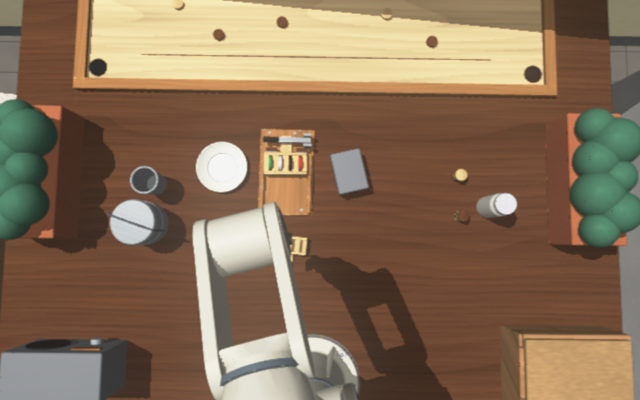

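Final views: the bar lies level, with its tip at side pixel (358,150.5) against a predicted (356,150). The rack is still at the stop, with its front corners near (348,153) and (359,179). All four strikers are seated, the bystanders sit where they were, and the arm is clear. Handing in.

```bash
python3 -c "
from rig import job
print(job.sign_off())"
```

```text
the job is handed in; nothing more can be done
None
```

The rack is against the felt stop with the clamp bar down on its tongue, and the job was handed in at about 15.5 s of the 67 s limit. No verdict is reported.

- **Rack:** I pushed it about 41 mm with shut fingers. Sliding friction was about 2–3 N. At the stop the push rose to about 6 N along the track, about 7 N in all, so roughly 3 N reached the stop.
- **Clamp:** I swung the bar over and pressed its grip down. First contact read 6.6 N at the grip, which I estimate as about 9 N at the nose, closer to the 12 N limit than I meant. I then held it for over 0.2 s at about 4.4 N on the grip, about 5–6 N at the nose.
- **Last checks:** The final pictures show the rack and bar within about 2–3 px of their predicted home positions. All four strikers are in their slots, the bystanders look unmoved, and the arm is clear. None of these checks disagreed. The nose forces are worked out from the grip force by leverage, with about 1 N of sensor noise.

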